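# Roll the lens tube up to the sprung stop and chock it

## Task

Roll the loose black lens tube slowly along its lane by pushing its side with the fingertips, without lifting it or letting it run away, until it bears on the blue sprung stop pad, and hold it there with a light push of about 4 newtons for two seconds; never shove the pad harder than 10 newtons. Then stand the orange chock block upright in the lane behind the tube and slide it up so that, when you let go, the tube stays lightly nipped between the pad and the chock. Leave everything else on the bench where it is.

Things in the scene. Friction and masses are not known exactly. Their poses are not given: they have to be found in the camera images.
- bed_mid (a point): middle of the roll bed, a fixed grey lane 440 long, on its floor (4 above the bench). Its y axis runs along the lane towards the stop (the rolling direction), x across the lane, z up. The lane is 98 wide between two aluminium side rails that stand 14 above the bench; the floor runs 220 each way from this point
- stop: fixed stop at the lane's +y end; axes as the bed's, origin on the bench at mid lane. A white block (120 wide, 50 tall) begins 20 beyond it. A blue pad (70 wide, 11 to 37 above the bench) juts from it towards the tube. Pad setting unmeasured: its free face stands anywhere from 45 to 105 before the origin (-y); find it by touch or look. It yields along +y, spring 1 N per mm, bottoming at 35 mm
- tube_mid (a point): centre of the loose black lens tube with a brass band, 40 diameter x 84 long, about 0.2 kg, lying in the lane across it; x is its long axis (y and z turn as it rolls). Its centre is 20 above the lane floor. It is smooth (friction about 0.3) and rolls easily, stopping soon after it is let go
- chock_mid (a point): centre of the orange chock block with black rubber foot, 32 (x) x 50 (y) x 50 tall (z), about 0.4 kg, standing upright on the bench beside the lane. In the lane its 50 length (y, either end forward) goes along the lane. Its rubber foot grips the lane floor with about 3 N; it then holds the tube against the pad
- jar: bystander, to be left alone: closed amber glass jar, 40 dia x 50 tall (origin: underside centre)
- bottle: bystander, to be left alone: white bottle with blue cap, 52 dia x 130 tall (origin: underside centre)
- flange: bystander, to be left alone: dark steel flange ring, 90 outside dia x 14 thick, flat on the bench (origin: underside centre)
- driver: bystander, to be left alone: screwdriver lying on the bench (origin: underside centre)
- spare: bystander, to be left alone: silver spare tube standing upright, 36 dia x 60 tall (origin: underside centre)
- parts_tray: bystander, to be left alone: grey divided parts tray, 120 x 160 x 30 (origin: underside centre)
- cap_box: bystander, to be left alone: small cardboard box, 70 x 90 x 35 (origin: underside centre)
There are look-alikes about, which are no part of the job. Of the things that look like the part that bears chock_mid, the smaller one is meant.

How it is judged:
On the way, in this order (a step that is already met when the one before it is completed fails the run):
1. the tube is rolling on the lane (angular speed of tube above 0.3 rad/s and z of tube_mid in the frame of bed_mid below 0.025 m), for 0.3 s.
2. the fingers hold the tube against the sprung pad with a light push (1.5 to 8 N on the pad) for 1.2 s (contact force between tube and stop between 1.5 and 8 N and contact force between the fingers and tube above 0.5 N and linear speed of tube below 0.03 m/s), for 1.2 s.
At the end, for the whole second after the job is handed in: The tube lies across the lane on its floor (within 0.1 rad), at rest, bearing on the sprung pad with 0.3 to 8 N and on the chock with over 0.3 N; the chock stands upright (within 0.1 rad) on the lane floor between the rails, at rest (contact force between tube and stop between 0.3 and 8 N and contact force between chock and tube above 0.3 N and angle between chock_mid's own z axis and vertical below 0.1 rad and z of chock_mid in the frame of bed_mid between 0.021 and 0.029 m and x of chock_mid in the frame of bed_mid between -0.033 and 0.033 m and z of tube_mid in the frame of bed_mid below 0.025 m and angle between the x axis of tube_mid and the x axis of bed_mid, either way round below 0.1 rad and linear speed of each of tube, chock below 0.01 m/s); the robot touches nothing.
It fails at once if overrun: the tube is shoved against the stop with more than 11 N (contact force between tube and stop above 11 N).
It fails at once if the tube is lifted more than 12 mm off the lane (z of tube_mid in the frame of bed_mid above 0.032 m).
It fails at once if the tube runs away (faster than 0.4 m/s) (linear speed of tube above 0.4 m/s).
It fails at once if a bystander is moved more than 20 mm (distance of any of jar, bottle, flange, driver, spare, parts_tray, cap_box from where it was at the start of the episode above 0.02 m).
It also fails if it takes over 72 s, if anything falls off the work surface, if the arm or the gripper's body presses on something with over 40 N, if the wrist force passes 120 N, or if a joint passes its speed limit or range.

## Robot

A 6-joint arm with a two-finger parallel gripper is mounted at the origin on the work surface. World frame = base frame: x ahead of the robot, y to its left, z up, the work surface at z = 0. Lengths are in m, angles in rad, forces in N, time in s.
With the tool pointing down it reaches from about 0.3 to 0.75 m from the base axis. Payload 8.5 kg.
Tool frame: the origin (TCP) lies midway between the tips of the shut fingers; the grasp point (between the pads) lies 19 mm behind it (ctrl.grasp_offset is the distance from the TCP to the grasp point, in m); x points along the fingers, z is the direction in which the jaws open and shut, and the axes are right-handed (so a half turn about x gives the same grasp; the last joint's range is limited). The gripper opens to 85 mm and grips with 20 to 120 N. Pads are 22 mm wide; open, the fingers measure 114 mm over their backs; the gripper's body (76 mm by 85 mm) begins 54 mm behind the grasp point. The pads swing forward as they close: fully open they stand 13 mm farther back than shut.
Start: joints at [1.054, 0.381, 1.297, -0, 1.464, -0.215], TCP at [0.163, 0.525, 0.231] pointing down, gripper open.
Joint ranges: [-3.11, 3.11], [-0.89, 2.33], [0.22, 2.48], [-1.42, 4.56], [0.17, 2.85], [-2.88, 2.88]. Speed limits (rad/s): [2.39, 2.39, 3.14, 3.14, 3.14, 3.14].

## Interface

Orientations are given as a rotation vector (axis times angle).
In Python, from workcell import status, eyes, ticket, ctrl gives the robot as it stands. The module is installed in compiled form; this text tells all that it offers.
- The arm moves only by the tool step_arm, never from a script. Its argument "commands" is a list of rows, each a list of 7 numbers: the turn, a rotation vector about the tool's x, y, z normalised to -1 to 1, where 1 is 30 degrees, then the shift along the tool's x, y, z normalised to -1 to 1, where 1 is 100 cm, then the opening, from 0 (shut) to 1 (fully open). A call has 1 to 8 rows; each row is the pose to reach, as a shift and turn from the pose measured when the call began, along the tool's axes at that moment; what a row does not reach only later rows make up. A row lasts 1/12 s, in which the tool goes at most 41.7 mm and 7.16 degrees, less where a joint would pass 70% of its speed; a pose out of reach is approached as far as the arm can. A call with a number of a shift or a turn outside -1 to 1 is refused whole. A call with a gripper value outside its range is refused whole. The fingers move at their own pace and stop on an object; "force" is the grip in N (left out, the last holds). Time passes only in rows, so rows that repeat a pose let the fingers close. It gives the time, the measured TCP pose, the force and the opening at its end, in the units of the state.
- status.read_state(): the state, without advancing time (a new reading comes with each control period).
- eyes.camera(name): name is "scene" or "top" or "wrist"; returns a dict with "image" (420x560x3 uint8, red, green, blue), "mtx" (3x3 intrinsics, pixels), "cam_to_world" (4x4, takes a point from camera to world coordinates); the wrist camera has in their place "mount" (4x4, takes a point from camera to tool coordinates, whose origin is the TCP and whose axes are the tool frame's). Camera axes: x right, y up, looking along -z (the intrinsics and any distortion apply to the point x, -y, -z); pixel columns grow to the right and rows downward; lengths in m; the calibration is good to about 2 mm. A picture is of the moment at which its call begins: read the wrist's pose just before it. There is no depth.
- ticket.hand_in(): hands the job in, once; it reports no verdict.
The state is a dict: "t": time; "qpos": joint angles; "qd": joint speeds; "tau": joint torques, N m; "tool_pos": TCP position; "ee_rot": TCP orientation; "force": force on the tool from outside, world axes, zero at the start; "moment": the same for the moment, N m; "finger_gap": finger opening in m.
Only numpy, scipy, OpenCV 4.12 (cv2) and the standard library are available. Lean on these libraries where they do the work, as an engineer would, in place of code of your own. Each camera call takes 0.05 s, during which the arm holds its last target. There are 200 camera calls.

## Working session

There is one attempt and no reset: what is moved stays moved. The work goes in short steps, Python scripts to look and compute and a tool call to move; the robot and the scene stay as the last step left them, time stands still between calls to the robot, and variables do not carry over. Pictures are saved under pics/ and viewed, about 8 in all and at most 12, crops included, and the job is handed in when it is done.

Besides the shell and the picture viewer there is one more tool, called after "Emit:" as name([rows], argument=value, ...), one row to a line, values as JSON. step_arm: Moves the arm, as the interface text tells. Its arguments: {"type":"object","properties":{"commands":{"type":"array","items":{"type":"array","items":{"type":"number","minimum":-1,"maximum":1}}},"force":{"type":"number"}},"required":["commands"]}

```bash
mkdir -p pics; cat > h.py <<'E'
import numpy as np, cv2
from scipy.spatial.transform import Rotation as R
from workcell import status, eyes, ticket, ctrl
def cam(n):
    s=status.read_state(); c=eyes.camera(n)
    if 'mount' in c:
        T=np.eye(4); T[:3,:3]=R.from_rotvec(s['ee_rot']).as_matrix(); T[:3,3]=s['tool_pos']
        c['cam_to_world']=T@c['mount']
    return c
def save(c,f): cv2.imwrite(f,c['image'][:,:,::-1])
def ray(c,u,v,z):
    K=c['mtx']; d=np.linalg.inv(K)@np.array([u,v,1.]); d=np.array([d[0],-d[1],-d[2]])
    M=c['cam_to_world']; d=M[:3,:3]@d; o=M[:3,3]; return o+d*(z-o[2])/d[2]
E
python3 - <<'E'
from h import *
s=status.read_state(); print(s['t'],s['tool_pos'],s['ee_rot'],R.from_rotvec(s['ee_rot']).as_matrix().round(3),s['finger_gap'],ctrl.grasp_offset)
a=cam('top');b=cam('scene')
print([k for k in a]); print(a['mtx'],a['cam_to_world'].round(3),b['cam_to_world'].round(3))
import pickle; pickle.dump((a,b),open('ab.pkl','wb'))
save(a,'pics/top.png');save(b,'pics/scene.png')
E
```

```text
0.0 [0.16332532 0.52486684 0.23069612] [-0.9847499   1.33844328  0.98373697] [[-0.001 -0.955  0.297]
 [-0.001  0.297  0.955]
 [-1.     0.    -0.001]] 0.0852811089639898 0.0187
['image', 'mtx', 'cam_to_world']
[[456.34450864   0.         272.93471636]
 [  0.         456.34450864 210.80926338]
 [  0.           0.           1.        ]] [[ 0.012  0.993 -0.114  0.387]
 [-1.     0.012  0.005 -0.017]
 [ 0.006  0.114  0.993  1.588]
 [ 0.     0.     0.     1.   ]] [[ 3.00e-03 -6.73e-01  7.40e-01  1.43e+00]
 [ 1.00e+00  3.00e-03 -1.00e-03 -1.60e-02]
 [-1.00e-03  7.40e-01  6.73e-01  8.62e-01]
 [ 0.00e+00  0.00e+00  0.00e+00  1.00e+00]]
```

View pics/top.png

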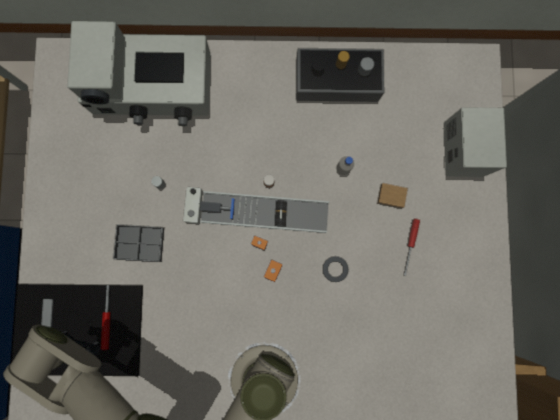

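View pics/scene.png

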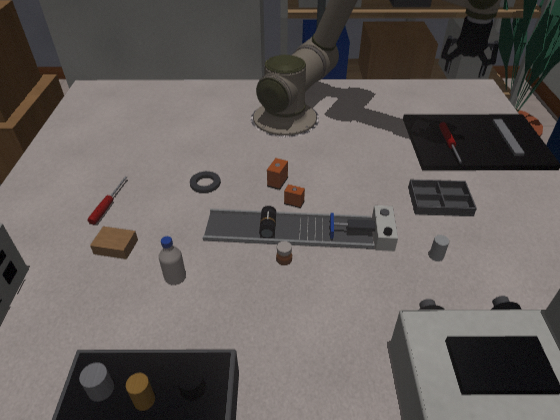

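The top view shows the lane with its stop at the left (193,205), the blue pad at (233,208) and the tube at (281,213). The small orange chock is at (260,243) and the larger look-alike at (273,270). Next I'll measure these and view an enlarged crop.

```bash
python3 - <<'E'
from h import *; import pickle
a,b=pickle.load(open('ab.pkl','rb'))
im=a['image']; hsv=cv2.cvtColor(im,cv2.COLOR_RGB2HSV)
def blobs(m,z,n):
    cs,_=cv2.findContours(m,cv2.RETR_EXTERNAL,cv2.CHAIN_APPROX_NONE)
    for c in cs:
        if cv2.contourArea(c)<15: continue
        (u,v),wh,an=cv2.minAreaRect(c); bx=cv2.boxPoints(((u,v),wh,an))
        if not(150<u<350 and 150<v<300): continue
        print(n,(round(u),round(v)),np.round(wh,1),round(an,1),ray(a,u,v,z)[:2].round(4),'corners',[ray(a,*p,z)[:2].round(3).tolist() for p in bx])
blobs(cv2.inRange(hsv,(3,150,90),(18,255,255)),0.05,'orange')
blobs(cv2.inRange(hsv,(105,130,50),(125,255,255)),0.03,'blue')
blobs(cv2.inRange(im[:,:,:].max(2),0,50)*1,0.024,'dark')
cr=cv2.resize(im[170:300,170:350],None,fx=4.4,fy=4.4,interpolation=cv2.INTER_CUBIC)
cv2.imwrite('pics/crop.png',cr[:,:,::-1])
E
```

```text
orange (273, 270) [10.7 17.9] 26.6 [ 0.3633 -0.0256] corners [[0.344, 0.004], [0.398, -0.022], [0.382, -0.055], [0.329, -0.029]]
orange (259, 243) [13.2  8.2] 21.8 [0.4557 0.0223] corners [[0.451, 0.048], [0.477, 0.038], [0.461, -0.003], [0.435, 0.007]]
blue (348, 160) [5. 5.] 90.0 [ 0.7458 -0.285 ] corners [[0.755, -0.276], [0.755, -0.294], [0.737, -0.294], [0.737, -0.276]]
dark (280, 218) [13. 10.] 90.0 [ 0.5404 -0.0485] corners [[0.563, -0.031], [0.563, -0.065], [0.518, -0.066], [0.518, -0.031]]
dark (281, 205) [ 8. 10.] 90.0 [ 0.5874 -0.0515] corners [[0.601, -0.034], [0.602, -0.069], [0.574, -0.069], [0.573, -0.034]]
```

View pics/crop.png

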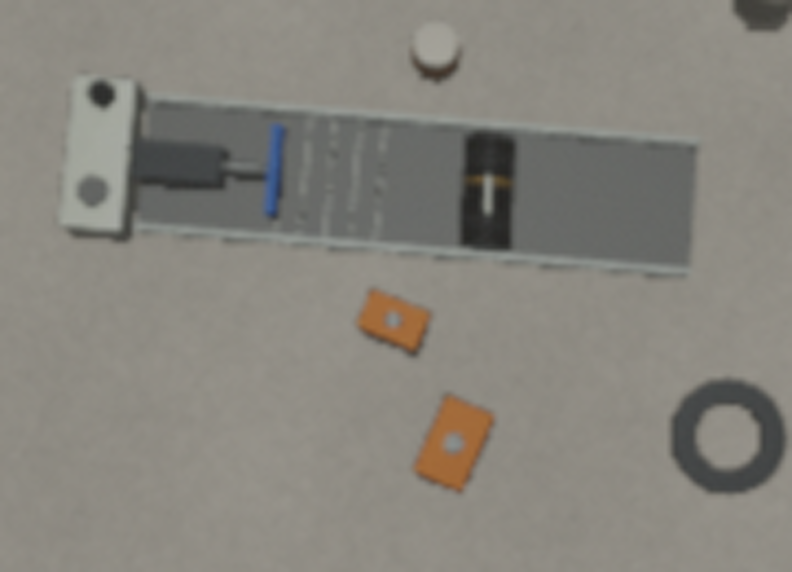

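The crop shows the rails running from (150,97) to (698,140) and from (138,232) to (690,272). The pad face is near (283,170), the tube at (488,190) and the small chock at (395,320).

```bash
python3 - <<'E'
from h import *; import pickle
a,b=pickle.load(open('ab.pkl','rb'))
f=lambda x,y,z: ray(a,170+(x+.5)/4.4-.5,170+(y+.5)/4.4-.5,z)[:2]
t0,t1,b0,b1=f(150,97,.014),f(698,140,.014),f(138,232,.014),f(690,272,.014)
print(t0,t1,b0,b1)
d=(t0-t1)/np.linalg.norm(t0-t1)+(b0-b1)/np.linalg.norm(b0-b1); d/=np.linalg.norm(d)
print('lane dir',d,'angle',np.degrees(np.arctan2(-d[0],d[1])))
n=np.array([d[1],-d[0]])
mid=(t0+t1+b0+b1)/4; print('width',(t1-b1)@n)
E_=(t1+b1)/2; bm=E_+d*.22; print('bed mid',bm)
for nm,p in dict(tube=f(488,190,.028),padtop=f(283,128,.037),padbot=f(276,215,.037),chock=f(395,321,.05),stopface=f(133,157,.05)).items():
    print(nm,p.round(4),'lane x,y',((p-bm)@n).round(4),((p-bm)@d).round(4))
th=np.arctan2(-d[0],d[1])
# tool pose now
T=status.read_state(); print(T['tool_pos'],np.degrees(T['qpos']).round(1))
E
```

```text
[0.63219585 0.21820724] [ 0.60317611 -0.21613264] [0.52477371 0.22454167] [ 0.49846518 -0.20960476]
lane dir [0.06357638 0.99797698] angle -3.645116427812279
width 0.10491411703407945
bed mid [0.56480745 0.00668624]
tube [ 0.5598 -0.05  ] lane x,y -0.0014 -0.0569
padtop [0.6055 0.1105] lane x,y 0.034 0.1062
padbot [0.5373 0.1145] lane x,y -0.0343 0.1058
chock [0.4557 0.0206] lane x,y -0.1098 0.007
stopface [0.5796 0.2246] lane x,y 0.0009 0.2184
[0.16336464 0.52490568 0.23078675] [ 60.4  21.8  74.4   0.   83.9 -12.3]
```

```bash
cat >> h.py <<'E'
d=np.array([0.0636,0.998,0]); n=np.array([0.998,-0.0636,0]); BM=np.array([0.5648,0.0067,0])
def go(lx,ly,z,yaw=0,bm=BM):
    "units for a move to lane (lx,ly), tcp height z, tool y turned by yaw deg (about up) from lane y"
    s=status.read_state(); Rc=R.from_rotvec(s['ee_rot']).as_matrix()
    Rt=np.column_stack([[0,0,-1.],d,n]); Rt=R.from_rotvec([0,0,np.radians(yaw)]).as_matrix()@Rt
    p=bm+lx*n+ly*d+[0,0,z]; e=np.array(s['tool_pos'])-bm
    print('t',round(s['t'],2),'lane',(e@n).round(4),(e@d).round(4),'z',e[2].round(4),'gap',round(s['finger_gap'],4),'F lane',np.round([s['force']@n,s['force']@d,s['force'][2]],2))
    print('turn',np.round(np.degrees(R.from_matrix(Rc.T@Rt).as_rotvec())/30,3),'shift',(Rc.T@(p-s['tool_pos'])).round(4))
E
echo
```

Emit:
step_arm([
  [1, 0, 0, 0.04, -0.24, -0.2, 0.6],
  [1, 0, 0, 0.04, -0.24, -0.2, 0.6],
  [1, 0, 0, 0.04, -0.24, -0.2, 0.6],
  [1, 0, 0, 0.04, -0.24, -0.2, 0.6],
  [1, 0, 0, 0.04, -0.24, -0.2, 0.6],
  [1, 0, 0, 0.04, -0.24, -0.2, 0.6],
  [1, 0, 0, 0.04, -0.24, -0.2, 0.6],
  [1, 0, 0, 0.04, -0.24, -0.2, 0.6],
])

```text
t: 0.77
tool_pos: [0.3342, 0.2597, 0.1904]
ee_rot: [-0.583, 1.493, 0.58]
force: [-0.2, 0.9, -0.5]
finger_gap: 0.0511
```

```bash
python3 -c "
from h import *
go(0,-.11,.15)"
```

```text
t 0.77 lane -0.2463 0.2378 z 0.1904 gap 0.0511 F lane [-0.27  0.93 -0.54]
turn [ 1.541 -0.004  0.003] shift [ 0.0408 -0.4184 -0.0808]
```

Emit:
step_arm([
  [1, 0, 0, 0.04, -0.32, -0.06, 0.6],
  [1, 0, 0, 0.04, -0.32, -0.06, 0.6],
  [1, 0, 0, 0.04, -0.32, -0.06, 0.6],
  [1, 0, 0, 0.04, -0.32, -0.06, 0.6],
  [1, 0, 0, 0.04, -0.32, -0.06, 0.6],
  [1, 0, 0, 0.04, -0.32, -0.06, 0.6],
  [1, 0, 0, 0.04, -0.32, -0.06, 0.6],
  [1, 0, 0, 0.04, -0.32, -0.06, 0.6],
])

```text
t: 1.43
tool_pos: [0.5072, -0.0189, 0.1502]
ee_rot: [-0.173, 1.566, 0.171]
force: [0.4, 0.8, 0.0]
finger_gap: 0.0515
```

```bash
python3 -c "
from h import *
go(0,-.12,.16)"
```

```text
t 1.43 lane -0.0559 -0.0292 z 0.1502 gap 0.0515 F lane [0.3  0.83 0.01]
turn [ 0.54  -0.003  0.003] shift [-0.0097 -0.1028  0.0283]
```

Emit:
step_arm([
  [0.54, 0, 0, -0.01, -0.103, 0.028, 0.6],
  [0.54, 0, 0, -0.01, -0.103, 0.028, 0.6],
  [0.54, 0, 0, -0.01, -0.103, 0.028, 0.6],
  [0.54, 0, 0, -0.01, -0.103, 0.028, 0.6],
  [0.54, 0, 0, -0.01, -0.103, 0.028, 0.6],
  [0.54, 0, 0, -0.01, -0.103, 0.028, 0.6],
])

```text
t: 1.93
tool_pos: [0.5564, -0.1127, 0.1599]
ee_rot: [0.049, 1.573, -0.05]
force: [0.4, -0.4, -0.9]
finger_gap: 0.0512
```

```bash
python3 - <<'E'
from h import *
go(0,-.12,.012)
c=cam('wrist'); save(c,'pics/w1.png'); import pickle; pickle.dump(c,open('w1.pkl','wb'))
E
```

```text
t 1.93 lane -0.0008 -0.1197 z 0.1599 gap 0.0512 F lane [ 0.47 -0.35 -0.92]
turn [ 0.001 -0.006  0.003] shift [ 1.479e-01 -1.000e-04  1.200e-03]
```

View pics/w1.png

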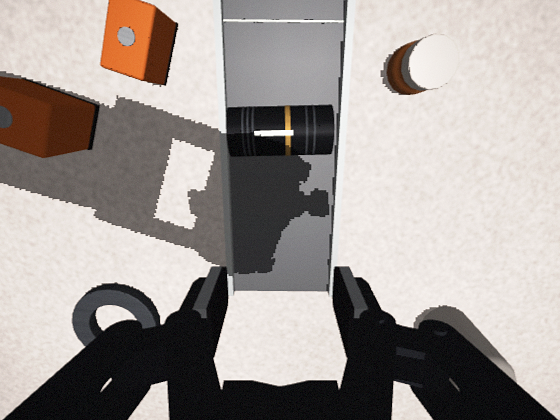

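The wrist view shows the lane between the rails (columns about 230 to 337), the tube at rows 104 to 157, the small chock's top centre at (126,36) and the lane's -y end at row 292.

```bash
python3 - <<'E'
from h import *; import pickle
c=pickle.load(open('w1.pkl','rb'))
def L(nm,u,v,z):
    e=ray(c,u,v,z)-BM; print(nm,(e@n).round(4),(e@d).round(4))
L('railL near',231,280,.014);L('railL far',223,20,.014);L('railR near',330,280,.014);L('railR far',343,20,.014)
L('end',280,292,.004);L('tube l',227,130,.024);L('tube r',333,130,.024);L('tube c',280,130,.03);
im=c['image']; hsv=cv2.cvtColor(im,cv2.COLOR_RGB2HSV)
# bright top face of small chock
m=cv2.inRange(hsv,(3,150,200),(18,255,255)); m[:, 200:]=0; m[100:]=0
cs,_=cv2.findContours(m,cv2.RETR_EXTERNAL,cv2.CHAIN_APPROX_NONE); k=max(cs,key=cv2.contourArea)
r=cv2.minAreaRect(k); print(r); 
for p in cv2.boxPoints(r): L('ck',*p,.05)
L('ck c',126,36,.05)
E
```

```text
railL near -0.0504 -0.2023
railL far -0.0457 0.0275
railR near 0.0492 -0.2021
railR far 0.0482 0.0274
end -0.0011 -0.2222
tube l -0.0453 -0.0553
tube r 0.0431 -0.0553
tube c -0.001 -0.055
((126.3699951171875, 37.410003662109375), (45.25483703613281, 76.79180145263672), 8.130102157592773)
ck -0.1313 -0.0136
ck -0.1157 0.0334
ck -0.086 0.0296
ck -0.0997 -0.0178
ck c -0.1081 0.0096
```

Emit:
step_arm([
  [0, 0, 0, 0.04, 0, 0, 0.6],
  [0, 0, 0, 0.08, 0, 0, 0.6],
  [0, 0, 0, 0.115, 0, 0, 0.6],
  [0, 0, 0, 0.135, 0, 0, 0.6],
  [0, 0, 0, 0.145, 0, 0, 0.6],
  [0, 0, 0, 0.147, 0, 0, 0.6],
  [0, 0, 0, 0.147, 0, 0, 0.6],
])

```text
t: 2.57
tool_pos: [0.5562, -0.112, 0.0136]
ee_rot: [0.047, 1.572, -0.049]
force: [-0.2, -0.9, 0.5]
finger_gap: 0.0513
```

Emit:
step_arm([
  [0, 0, 0, 0, 0.004, 0, 0.6],
  [0, 0, 0, 0, 0.009, 0, 0.6],
  [0, 0, 0, 0, 0.014, 0, 0.6],
  [0, 0, 0, 0, 0.019, 0, 0.6],
  [0, 0, 0, 0, 0.023, 0, 0.6],
  [0, 0, 0, 0, 0.027, 0, 0.6],
  [0, 0, 0, 0, 0.031, 0, 0.6],
  [0, 0, 0, 0, 0.034, 0, 0.6],
])

```text
t: 3.23
tool_pos: [0.5583, -0.0776, 0.0136]
ee_rot: [0.047, 1.572, -0.049]
force: [-0.2, -0.1, -0.6]
finger_gap: 0.0509
```

```bash
python3 - <<'E'
from h import *
go(0,-.02,.012)
c=cam('wrist'); save(c,'pics/w2.png')
E
```

```text
t 3.23 lane -0.0011 -0.0845 z 0.0136 gap 0.0509 F lane [-0.21 -0.07 -0.59]
turn [ 0.005 -0.004  0.003] shift [0.0015 0.0645 0.0013]
```

View pics/w2.png

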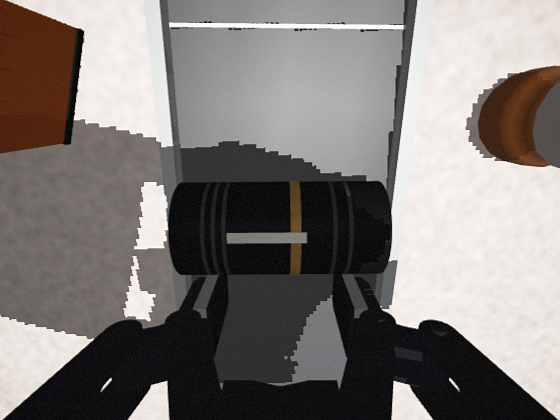

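The fingertips sit just behind the tube, which is square in the lane with its back edge at row 275. Now I'll roll it.

Emit:
step_arm([
  [0, 0, 0, 0, 0.004, 0, 0.6],
  [0, 0, 0, 0, 0.008, 0, 0.6],
  [0, 0, 0, 0, 0.012, 0, 0.6],
  [0, 0, 0, 0, 0.016, 0, 0.6],
  [0, 0, 0, 0, 0.02, 0, 0.6],
  [0, 0, 0, 0, 0.024, 0, 0.6],
  [0, 0, 0, 0, 0.028, 0, 0.6],
  [0, 0, 0, 0, 0.032, 0, 0.6],
])

```text
t: 3.95
tool_pos: [0.5602, -0.0448, 0.0135]
ee_rot: [0.047, 1.573, -0.049]
force: [0.5, 0.7, 0.7]
finger_gap: 0.0512
```

Emit:
step_arm([
  [0, 0, 0, 0, 0.004, 0, 0.6],
  [0, 0, 0, 0, 0.008, 0, 0.6],
  [0, 0, 0, 0, 0.012, 0, 0.6],
  [0, 0, 0, 0, 0.016, 0, 0.6],
  [0, 0, 0, 0, 0.02, 0, 0.6],
  [0, 0, 0, 0, 0.024, 0, 0.6],
  [0, 0, 0, 0, 0.028, 0, 0.6],
  [0, 0, 0, 0, 0.032, 0, 0.6],
])

```text
t: 4.62
tool_pos: [0.5622, -0.0125, 0.0135]
ee_rot: [0.047, 1.573, -0.049]
force: [0.2, -0.7, -0.1]
finger_gap: 0.051
```

Emit:
step_arm([
  [0, 0, 0, 0, 0.004, 0, 0.6],
  [0, 0, 0, 0, 0.008, 0, 0.6],
  [0, 0, 0, 0, 0.012, 0, 0.6],
  [0, 0, 0, 0, 0.016, 0, 0.6],
  [0, 0, 0, 0, 0.02, 0, 0.6],
  [0, 0, 0, 0, 0.024, 0, 0.6],
  [0, 0, 0, 0, 0.028, 0, 0.6],
  [0, 0, 0, 0, 0.032, 0, 0.6],
])

```text
t: 5.28
tool_pos: [0.5642, 0.0198, 0.0134]
ee_rot: [0.047, 1.573, -0.049]
force: [-0.3, 0.0, -0.0]
finger_gap: 0.0515
```

```bash
python3 - <<'E'
from h import *
go(0,.055,.013)
c=cam('wrist'); save(c,'pics/w3.png')
c=cam('top'); im=c['image'][165:260,175:350]; cv2.imwrite('pics/t3.png',cv2.resize(im,None,fx=4,fy=4)[:,:,::-1])
E
```

```text
t 5.28 lane -0.0015 0.0131 z 0.0134 gap 0.0515 F lane [-0.28  0.01 -0.01]
turn [ 0.005 -0.005  0.003] shift [0.0004 0.0419 0.0016]
```

View pics/w3.png

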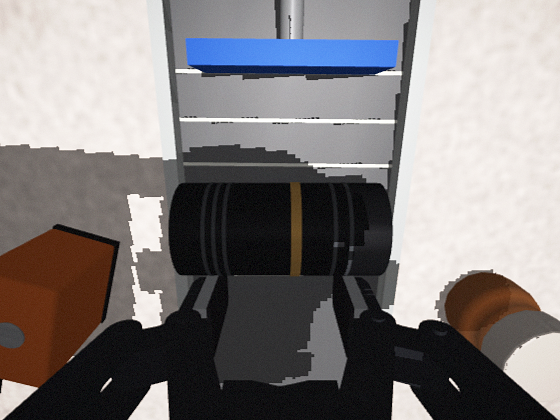

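The tube is still against the fingers. The pad's front top edge is at row 66, about 115 rows ahead of the tube's front edge.

```bash
python3 - <<'E'
from h import *
c=cam('wrist'); 
for u,v,z in [(290,66,.037),(290,73,.011),(290,182,.034),(290,182,.024),(290,275,.024)]:
    e=ray(c,u,v,z)-BM; print((e@n).round(4),(e@d).round(4))
e=c['cam_to_world'][:3,3]-BM; print(e@d,e[2])
E
```

```text
0.0017 0.1082
0.0024 0.1086
0.0022 0.0679
0.0026 0.0657
0.0031 0.0223
0.09465522378675233 0.15590146383453818
```

Emit:
step_arm([
  [0, 0, 0, 0, 0.004, 0, 0.6],
  [0, 0, 0, 0, 0.008, 0, 0.6],
  [0, 0, 0, 0, 0.012, 0, 0.6],
  [0, 0, 0, 0, 0.016, 0, 0.6],
  [0, 0, 0, 0, 0.02, 0, 0.6],
  [0, 0, 0, 0, 0.024, 0, 0.6],
  [0, 0, 0, 0, 0.028, 0, 0.6],
  [0, 0, 0, 0, 0.031, 0, 0.6],
])

```text
t: 6.1
tool_pos: [0.566, 0.0512, 0.0134]
ee_rot: [0.046, 1.573, -0.048]
force: [0.1, 0.8, 0.2]
finger_gap: 0.0514
```

Emit:
step_arm([
  [0, 0, 0, 0, 0.002, 0, 0.6],
  [0, 0, 0, 0, 0.0035, 0, 0.6],
  [0, 0, 0, 0, 0.005, 0, 0.6],
  [0, 0, 0, 0, 0.0065, 0, 0.6],
  [0, 0, 0, 0, 0.008, 0, 0.6],
  [0, 0, 0, 0, 0.009, 0, 0.6],
  [0, 0, 0, 0, 0.01, 0, 0.6],
  [0, 0, 0, 0, 0.011, 0, 0.6],
])

```text
t: 6.77
tool_pos: [0.5667, 0.0622, 0.0134]
ee_rot: [0.046, 1.573, -0.048]
force: [0.3, -1.1, -0.0]
finger_gap: 0.0514
```

```bash
python3 - <<'E'
from h import *
go(0,.06,.013)
E
```

```text
t 6.77 lane -0.0016 0.0555 z 0.0134 gap 0.0514 F lane [ 0.32 -1.09 -0.04]
turn [ 0.006 -0.004  0.003] shift [0.0004 0.0045 0.0017]
```

Emit:
step_arm([
  [0, 0, 0, 0, 0.001, 0, 0.6],
  [0, 0, 0, 0, 0.002, 0, 0.6],
  [0, 0, 0, 0, 0.002, 0, 0.6],
])

```text
t: 7.02
tool_pos: [0.5669, 0.0641, 0.0134]
ee_rot: [0.046, 1.573, -0.049]
force: [-0.4, -1.7, 0.8]
finger_gap: 0.0517
```

Emit:
step_arm([
  [0, 0, 0, 0, 0.001, 0, 0.6],
  [0, 0, 0, 0, 0.002, 0, 0.6],
  [0, 0, 0, 0, 0.002, 0, 0.6],
])

```text
t: 7.27
tool_pos: [0.567, 0.066, 0.0134]
ee_rot: [0.046, 1.573, -0.049]
force: [-0.6, -3.7, 1.2]
finger_gap: 0.0511
```

Emit:
step_arm([
  [0, 0, 0, 0, 0.001, 0, 0.6],
  [0, 0, 0, 0, 0.001, 0, 0.6],
  [0, 0, 0, 0, 0.001, 0, 0.6],
  [0, 0, 0, 0, 0.001, 0, 0.6],
  [0, 0, 0, 0, 0.001, 0, 0.6],
  [0, 0, 0, 0, 0.001, 0, 0.6],
  [0, 0, 0, 0, 0.001, 0, 0.6],
  [0, 0, 0, 0, 0.001, 0, 0.6],
])

```text
t: 7.93
tool_pos: [0.567, 0.067, 0.0134]
ee_rot: [0.046, 1.573, -0.049]
force: [-0.3, -4.6, 0.5]
finger_gap: 0.0512
```

Emit:
step_arm([
  [0, 0, 0, 0, 0, 0, 0.6],
  [0, 0, 0, 0, 0, 0, 0.6],
  [0, 0, 0, 0, 0, 0, 0.6],
  [0, 0, 0, 0, 0, 0, 0.6],
  [0, 0, 0, 0, 0, 0, 0.6],
  [0, 0, 0, 0, 0, 0, 0.6],
  [0, 0, 0, 0, 0, 0, 0.6],
  [0, 0, 0, 0, 0, 0, 0.6],
])

```text
t: 8.6
tool_pos: [0.567, 0.067, 0.0134]
ee_rot: [0.046, 1.573, -0.049]
force: [-0.7, -5.1, 0.2]
finger_gap: 0.0511
```

Emit:
step_arm([
  [0, 0, 0, 0, 0, 0, 0.6],
  [0, 0, 0, 0, 0, 0, 0.6],
  [0, 0, 0, 0, 0, 0, 0.6],
  [0, 0, 0, 0, 0, 0, 0.6],
  [0, 0, 0, 0, 0, 0, 0.6],
  [0, 0, 0, 0, 0, 0, 0.6],
  [0, 0, 0, 0, 0, 0, 0.6],
  [0, 0, 0, 0, 0, 0, 0.6],
])

```text
t: 9.27
tool_pos: [0.567, 0.067, 0.0134]
ee_rot: [0.046, 1.573, -0.049]
force: [-0.5, -4.5, -0.5]
finger_gap: 0.0514
```

```bash
python3 - <<'E'
from h import *
go(0,.06,.013)
E
```

```text
t 9.27 lane -0.0016 0.0603 z 0.0134 gap 0.0514 F lane [-0.19 -4.5  -0.5 ]
turn [ 0.006 -0.004  0.004] shift [ 0.0004 -0.0003  0.0016]
```

Emit:
step_arm([
  [0, 0, 0, 0, -0.001, 0, 0.6],
  [0, 0, 0, 0, -0.002, 0, 0.6],
  [0, 0, 0, 0, -0.003, 0, 0.6],
  [0, 0, 0, 0, -0.004, 0, 0.6],
  [0, 0, 0, 0, -0.005, 0, 0.6],
  [0, 0, 0, 0, -0.006, 0, 0.6],
  [0, 0, 0, 0, -0.009, 0, 0.6],
  [0, 0, 0, 0, -0.014, 0, 0.6],
])

```text
t: 9.93
tool_pos: [0.5662, 0.053, 0.0135]
ee_rot: [0.045, 1.573, -0.048]
force: [-0.9, 0.3, -0.1]
finger_gap: 0.0513
```

Emit:
step_arm([
  [0, 0, 0, 0, -0.02, 0, 0.65],
  [0, 0, 0, -0.04, -0.03, -0.01, 0.65],
  [0, 0, 0, -0.08, -0.04, -0.03, 0.65],
  [0, 0, 0, -0.1, -0.04, -0.06, 0.65],
  [0, 0, 0, -0.1, -0.038, -0.09, 0.65],
  [0, 0, 0, -0.1, -0.038, -0.107, 0.65],
  [0, 0, 0, -0.1, -0.038, -0.107, 0.65],
])

```text
t: 10.52
tool_pos: [0.4542, 0.022, 0.1143]
ee_rot: [0.046, 1.574, -0.048]
force: [-1.1, 0.1, 0.9]
finger_gap: 0.0557
```

```bash
python3 - <<'E'
from h import *
go(-.108,.008,.115,-18)
c=cam('wrist'); save(c,'pics/w4.png')
import pickle; pickle.dump(c,open('w4.pkl','wb'))
E
```

```text
t 10.52 lane -0.1113 0.0082 z 0.1143 gap 0.0557 F lane [-1.1   0.07  0.94]
turn [ 0.607 -0.006  0.004] shift [-0.0007 -0.0002  0.0033]
```

View pics/w4.png

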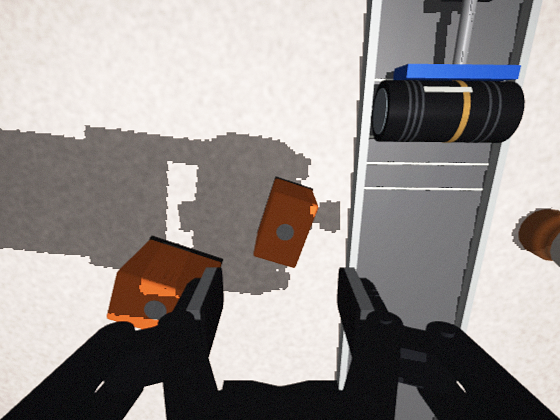

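The tube rests at the pad. The chock's dot is at (285,232), with its long edges tilted about 18 degrees to the lane.

```bash
python3 - <<'E'
from h import *; import pickle
c=pickle.load(open('w4.pkl','rb'))
for nm,u,v,z in [('dot',285,232,.05),('tl',268,188,.05),('bl',254,255,.05),('br',296,267,.05),('tr',315,205,.05),('tubeback',450,141,.024)]:
    e=ray(c,u,v,z)-BM; print(nm,(e@n).round(4),(e@d).round(4))
go(-.108,.008,.115,-18)
im=c['image'][160:280,235:335]; cv2.imwrite('pics/w4c.png',cv2.resize(im,None,fx=5,fy=5)[:,:,::-1])
E
```

```text
dot -0.108 0.0092
tl -0.1194 0.04
bl -0.1297 -0.0083
br -0.1 -0.0175
tr -0.0882 0.0285
tubeback 0.008 0.0682
t 10.57 lane -0.1092 0.008 z 0.1143 gap 0.0552 F lane [ 0.23  0.34 -0.86]
turn [ 0.607 -0.003  0.004] shift [-0.0007  0.      0.0012]
```

View pics/w4c.png

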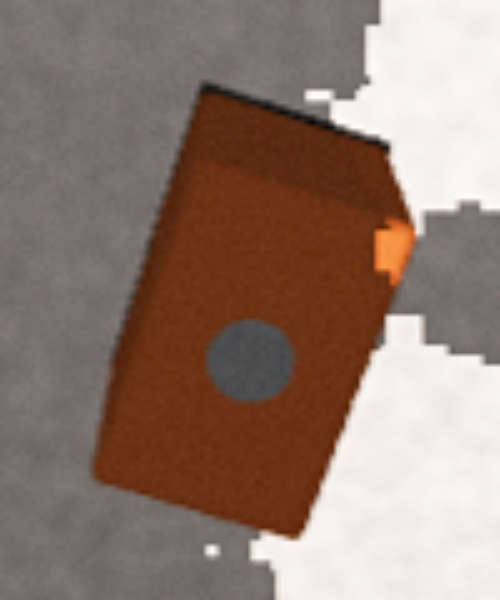

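The crop shows the top-face corners clearly and the dot at its centre; yaw is about -17.5 degrees. Next: turn, descend and grip.

Emit:
step_arm([
  [0.2, 0, 0, 0, 0.001, 0.001, 0.65],
  [0.4, 0, 0, 0.01, 0.001, 0.001, 0.65],
  [0.585, 0, 0, 0.03, 0.001, 0.001, 0.65],
  [0.585, 0, 0, 0.055, 0.001, 0.001, 0.65],
  [0.585, 0, 0, 0.078, 0.001, 0.001, 0.65],
  [0.585, 0, 0, 0.088, 0.001, 0.001, 0.65],
  [0.585, 0, 0, 0.091, 0.001, 0.001, 0.65],
  [0.585, 0, 0, 0.091, 0.001, 0.001, 0.65],
])

```text
t: 11.23
tool_pos: [0.4578, 0.0221, 0.0226]
ee_rot: [0.286, 1.554, -0.289]
force: [0.4, -0.3, -0.3]
finger_gap: 0.055
```

Emit:
step_arm([
  [0, 0, 0, 0, 0, 0, 0.2],
  [0, 0, 0, 0, 0, 0, 0.2],
  [0, 0, 0, 0, 0, 0, 0.2],
  [0, 0, 0, 0, 0, 0, 0.2],
  [0, 0, 0, 0, 0, 0, 0.2],
  [0, 0, 0, 0, 0, 0, 0.2],
], force=30)

```text
t: 11.73
tool_pos: [0.4583, 0.022, 0.0233]
ee_rot: [0.286, 1.552, -0.289]
force: [-1.4, -0.3, 6.3]
finger_gap: 0.0315
```

```bash
python3 - <<'E'
from h import *
go(0,-.02,.08)
E
```

```text
t 11.73 lane -0.1072 0.0085 z 0.0233 gap 0.0315 F lane [-1.42 -0.39  6.3 ]
turn [-0.579 -0.001  0.004] shift [-0.0568  0.0047  0.1108]
```

Emit:
step_arm([
  [0, 0, 0, -0.03, 0, 0, 0.2],
  [0, 0, 0, -0.06, 0, 0, 0.2],
  [-0.2, 0, 0, -0.06, 0, 0.03, 0.2],
  [-0.4, 0, 0, -0.06, 0, 0.06, 0.2],
  [-0.58, 0, 0, -0.06, 0, 0.09, 0.2],
  [-0.58, 0, 0, -0.06, 0.01, 0.108, 0.2],
  [-0.58, 0, 0, -0.06, 0.015, 0.108, 0.2],
  [-0.58, 0, 0, -0.06, 0.015, 0.108, 0.2],
])

```text
t: 12.4
tool_pos: [0.5645, -0.0019, 0.0823]
ee_rot: [0.048, 1.573, -0.05]
force: [-1.0, -0.1, -4.3]
finger_gap: 0.0315
```

```bash
python3 - <<'E'
from h import *
go(0,0.0,.0275)
c=cam('wrist'); save(c,'pics/w5.png')
import pickle; pickle.dump(c,open('w5.pkl','wb'))
E
```

```text
t 12.4 lane 0.0002 -0.0086 z 0.0823 gap 0.0315 F lane [-0.96 -0.12 -4.35]
turn [ 0.002 -0.005  0.003] shift [ 0.0548  0.0087 -0.0001]
```

View pics/w5.png

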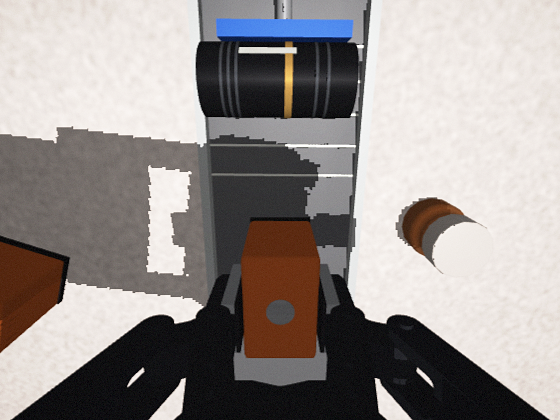

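The chock is held squarely over the lane centre, and the tube rests at the pad with its back edge at row 117. Now I'll lower it.

Emit:
step_arm([
  [0, 0, 0, 0.01, 0.003, 0, 0.2],
  [0, 0, 0, 0.025, 0.006, 0, 0.2],
  [0, 0, 0, 0.038, 0.009, 0, 0.2],
  [0, 0, 0, 0.046, 0.009, 0, 0.2],
  [0, 0, 0, 0.051, 0.009, 0, 0.2],
  [0, 0, 0, 0.053, 0.009, 0, 0.2],
  [0, 0, 0, 0.053, 0.009, 0, 0.2],
])

```text
t: 13.03
tool_pos: [0.5637, 0.0068, 0.0292]
ee_rot: [0.048, 1.574, -0.05]
force: [-0.7, 0.0, -3.2]
finger_gap: 0.0313
```

```bash
python3 - <<'E'
from h import *
go(0,0.03,.0275)
E
```

```text
t 13.03 lane -0.0011 0.0001 z 0.0292 gap 0.0313 F lane [-0.7  -0.02 -3.17]
turn [ 0.002 -0.008  0.003] shift [0.0016 0.0299 0.0011]
```

Emit:
step_arm([
  [0, 0, 0, 0.001, 0, 0.001, 0.2],
  [0, 0, 0, 0.001, 0, 0.001, 0.2],
  [0, 0, 0, 0.001, 0, 0.001, 0.2],
])

```text
t: 13.28
tool_pos: [0.565, 0.0066, 0.0286]
ee_rot: [0.048, 1.573, -0.051]
force: [-1.0, -0.2, -3.4]
finger_gap: 0.0315
```

Emit:
step_arm([
  [0, 0, 0, 0.001, 0, 0, 0.2],
  [0, 0, 0, 0.001, 0, 0, 0.2],
  [0, 0, 0, 0.001, 0, 0, 0.2],
])

```text
t: 13.53
tool_pos: [0.565, 0.0066, 0.0277]
ee_rot: [0.048, 1.573, -0.051]
force: [-0.8, -0.1, -4.4]
finger_gap: 0.0317
```

Emit:
step_arm([
  [0, 0, 0, 0.0012, 0, 0, 0.2],
  [0, 0, 0, 0.0012, 0, 0, 0.2],
  [0, 0, 0, 0.0012, 0, 0, 0.2],
])

```text
t: 13.78
tool_pos: [0.5651, 0.0066, 0.0273]
ee_rot: [0.048, 1.572, -0.051]
force: [-2.7, 0.6, 6.2]
finger_gap: 0.0315
```

Emit:
step_arm([
  [0, 0, 0, 0.001, 0, 0, 0.2],
  [0, 0, 0, 0.001, 0, 0, 0.2],
  [0, 0, 0, 0.001, 0, 0, 0.2],
])

```text
t: 14.03
tool_pos: [0.5651, 0.0066, 0.0273]
ee_rot: [0.047, 1.572, -0.051]
force: [-4.7, -0.7, 7.5]
finger_gap: 0.0314
```

Emit:
step_arm([
  [0, 0, 0, -0.0008, 0, 0, 0.2],
  [0, 0, 0, -0.0008, 0, 0, 0.2],
  [0, 0, 0, -0.0008, 0.003, 0, 0.2],
  [0, 0, 0, -0.0008, 0.008, 0, 0.2],
  [0, 0, 0, -0.0008, 0.013, 0, 0.2],
  [0, 0, 0, -0.0008, 0.018, 0, 0.2],
  [0, 0, 0, -0.0008, 0.023, 0, 0.2],
  [0, 0, 0, -0.0008, 0.026, 0, 0.2],
])

```text
t: 14.7
tool_pos: [0.5667, 0.0335, 0.028]
ee_rot: [0.047, 1.572, -0.05]
force: [0.8, 0.3, -4.0]
finger_gap: 0.0315
```

Emit:
step_arm([
  [0, 0, 0, 0, 0.002, 0, 0.2],
  [0, 0, 0, 0, 0.004, 0, 0.2],
  [0, 0, 0, 0, 0.006, 0, 0.2],
  [0, 0, 0, 0, 0.008, 0, 0.2],
  [0, 0, 0, 0, 0.01, 0, 0.2],
  [0, 0, 0, 0, 0.011, 0, 0.2],
  [0, 0, 0, 0, 0.012, 0, 0.2],
  [0, 0, 0, 0, 0.012, 0, 0.2],
])

```text
t: 15.37
tool_pos: [0.5674, 0.0456, 0.0279]
ee_rot: [0.047, 1.572, -0.05]
force: [-0.4, 1.3, -3.6]
finger_gap: 0.0316
```

```bash
python3 - <<'E'
from h import *
go(0,0.044,.0273)
c=cam('wrist'); save(c,'pics/w6.png')
E
```

```text
t 15.37 lane 0.0001 0.039 z 0.0279 gap 0.0316 F lane [-0.45  1.23 -3.6 ]
turn [ 0.004 -0.003  0.004] shift [ 0.0006  0.005  -0.0001]
```

View pics/w6.png

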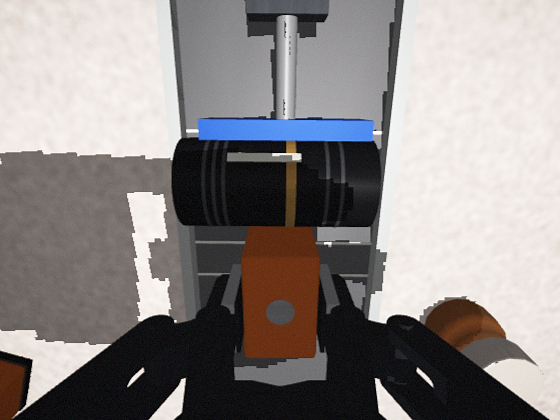

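The chock's front is just behind the tube, and the tube is at the pad. I'll creep forward.

Emit:
step_arm([
  [0, 0, 0, 0, 0.001, 0, 0.2],
  [0, 0, 0, 0, 0.002, 0, 0.2],
  [0, 0, 0, 0, 0.002, 0, 0.2],
  [0, 0, 0, 0, 0.002, 0, 0.2],
])

```text
t: 15.75
tool_pos: [0.5675, 0.0475, 0.0279]
ee_rot: [0.047, 1.572, -0.05]
force: [-0.8, 1.1, -4.2]
finger_gap: 0.0314
```

Emit:
step_arm([
  [0, 0, 0, 0, 0.001, 0, 0.2],
  [0, 0, 0, 0, 0.002, 0, 0.2],
  [0, 0, 0, 0, 0.002, 0, 0.2],
  [0, 0, 0, 0, 0.002, 0, 0.2],
])

```text
t: 16.08
tool_pos: [0.5676, 0.0495, 0.0279]
ee_rot: [0.047, 1.572, -0.05]
force: [-0.2, -0.2, -4.2]
finger_gap: 0.0317
```

Emit:
step_arm([
  [0, 0, 0, 0, 0.001, 0, 0.2],
  [0, 0, 0, 0, 0.001, 0, 0.2],
  [0, 0, 0, 0, 0.001, 0, 0.2],
])

```text
t: 16.33
tool_pos: [0.5678, 0.0504, 0.028]
ee_rot: [0.047, 1.572, -0.05]
force: [-1.2, -2.0, -4.0]
finger_gap: 0.0314
```

Emit:
step_arm([
  [0, 0, 0, 0, 0, 0, 0.2],
  [0, 0, 0, 0, 0, 0, 0.2],
])

```text
t: 16.5
tool_pos: [0.5677, 0.0504, 0.028]
ee_rot: [0.047, 1.572, -0.05]
force: [0.2, -1.7, -3.4]
finger_gap: 0.0312
```

Emit:
step_arm([
  [0, 0, 0, 0, 0.0007, 0, 0.2],
  [0, 0, 0, 0, 0.0007, 0, 0.2],
  [0, 0, 0, 0, 0.0007, 0, 0.2],
])

```text
t: 16.75
tool_pos: [0.5678, 0.051, 0.028]
ee_rot: [0.046, 1.572, -0.05]
force: [-0.1, -3.4, -3.7]
finger_gap: 0.0315
```

Emit:
step_arm([
  [0, 0, 0, 0, 0, 0, 0.2],
  [0, 0, 0, 0, 0, 0, 0.2],
])

```text
t: 16.92
tool_pos: [0.5678, 0.051, 0.028]
ee_rot: [0.046, 1.572, -0.05]
force: [0.2, -2.9, -3.2]
finger_gap: 0.0316
```

Emit:
step_arm([
  [0, 0, 0, 0, -0.0007, 0, 0.2],
  [0, 0, 0, 0.0003, -0.0007, 0, 0.2],
  [0, 0, 0, 0.0006, -0.0007, 0, 0.2],
  [0, 0, 0, 0.0008, -0.0007, 0, 0.2],
  [0, 0, 0, 0.0008, -0.0007, 0, 0.2],
])

```text
t: 17.33
tool_pos: [0.5678, 0.0503, 0.0274]
ee_rot: [0.047, 1.572, -0.05]
force: [-1.1, -0.7, -0.3]
finger_gap: 0.0312
```

```bash
python3 - <<'E'
from h import *
go(0,0.044,.0273)
E
```

```text
t 17.33 lane 0.0002 0.0437 z 0.0274 gap 0.0312 F lane [-1.03 -0.75 -0.35]
turn [ 0.004 -0.003  0.005] shift [ 0.0001  0.0003 -0.0002]
```

Emit:
step_arm([
  [0, 0, 0, 0, 0, 0, 0.45],
  [0, 0, 0, 0, 0, 0, 0.5],
  [0, 0, 0, 0, 0, 0, 0.55],
  [0, 0, 0, 0, 0, 0, 0.6],
  [0, 0, 0, 0, 0, 0, 0.6],
])

```text
t: 17.75
tool_pos: [0.5679, 0.0504, 0.0275]
ee_rot: [0.047, 1.571, -0.05]
force: [0.7, 0.8, -0.5]
finger_gap: 0.0513
```

Emit:
step_arm([
  [0, 0, 0, -0.01, 0, 0, 0.6],
  [0, 0, 0, -0.03, 0, 0, 0.6],
  [0, 0, 0, -0.06, 0, 0, 0.6],
  [0, 0, 0, -0.09, 0, 0, 0.6],
  [0, 0, 0, -0.12, -0.02, 0, 0.6],
  [0, 0, 0, -0.14, -0.05, 0, 0.6],
  [0, 0, 0, -0.14, -0.05, 0, 0.6],
])

```text
t: 18.33
tool_pos: [0.5667, -0.0029, 0.1729]
ee_rot: [0.046, 1.562, -0.054]
force: [-0.2, -0.8, 0.2]
finger_gap: 0.0511
```

```bash
python3 - <<'E'
from h import *
go(0,0.0,.16)
c=cam('wrist'); im=cv2.resize(c['image'],(800,600)); cv2.imwrite('pics/w7.png',im[:,:,::-1])
import pickle; pickle.dump(c,open('w7.pkl','wb'))
E
```

```text
t 18.33 lane 0.0025 -0.0094 z 0.1729 gap 0.0511 F lane [-0.15 -0.78  0.21]
turn [-0.001  0.015  0.01 ] shift [ 0.0129  0.0095 -0.0026]
```

View pics/w7.png

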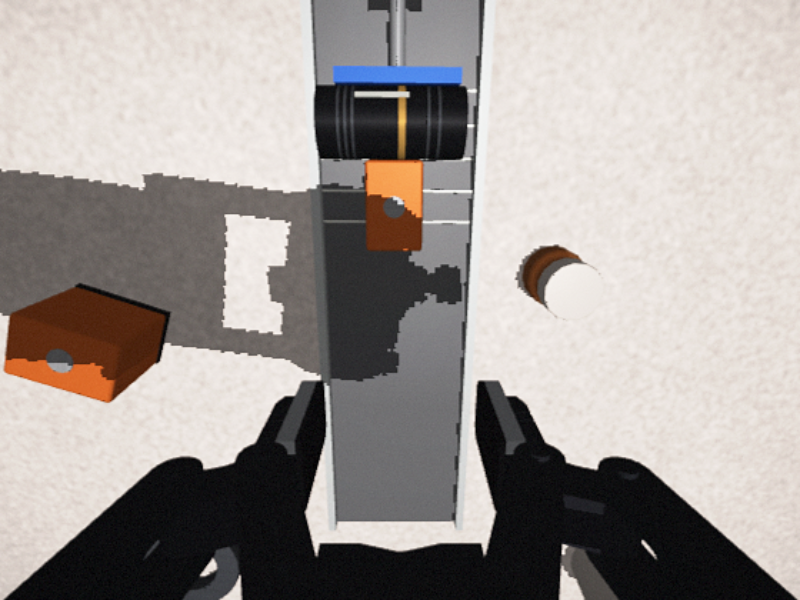

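The tube is at the pad and the chock is square behind it, dot at (393,207). A numeric check will show whether the chock slipped back after release.

```bash
python3 - <<'E'
from h import *; import pickle
go(0,0,.2)
c=cam('wrist')
hsv=cv2.cvtColor(c['image'],cv2.COLOR_RGB2HSV); m=cv2.inRange(hsv,(3,120,60),(18,255,255)); m[:,:220]=0; m[:,340:]=0
cs,_=cv2.findContours(m,cv2.RETR_EXTERNAL,cv2.CHAIN_APPROX_NONE); k=max([x for x in cs if cv2.boundingRect(x)[1]>105],key=cv2.contourArea)
print(cv2.boundingRect(k),cv2.minAreaRect(k))
x,y,w,h=cv2.boundingRect(k)
for nm,u,v,z in [('dot',275.1,144.9,.054),('back',x+w/2,y+h,.054),('front',x+w/2,y,.054),('padtop',275,58.3,.037)]:
    e=ray(c,u,v,z)-BM; print(nm,(e@n).round(4),(e@d).round(4))
E
```

```text
t 18.38 lane 0.0015 -0.0077 z 0.1704 gap 0.0513 F lane [ 0.07  0.85 -0.07]
turn [-0.001  0.008  0.007] shift [-0.0296  0.0076 -0.0014]Traceback (most recent call last):
  File "<stdin>", line 5, in <module>
ValueError: max() iterable argument is empty
```

```bash
python3 - <<'E'
from h import *
c=cam('wrist'); s=status.read_state(); print(s['t'],np.abs(s['qd']).max())
hsv=cv2.cvtColor(c['image'],cv2.COLOR_RGB2HSV); m=cv2.inRange(hsv,(0,120,50),(18,255,255)); m[:,:220]=0; m[:,340:]=0; m[:90]=0
k=cv2.findNonZero(m); b=cv2.boundingRect(k); print(b)
cs,_=cv2.findContours(m,cv2.RETR_EXTERNAL,cv2.CHAIN_APPROX_NONE); print([(cv2.boundingRect(x),cv2.contourArea(x)) for x in cs if cv2.contourArea(x)>30])
k=max(cs,key=cv2.contourArea); x,y,w,h=cv2.boundingRect(k)
for nm,u,v,z in [('back',x+w/2,y+h,.054),('front',x+w/2,y,.054)]:
    e=ray(c,u,v,z)-BM; print(nm,(e@n).round(4),(e@d).round(4))
E
```

```text
18.4833 0.01945180993296028
(259, 90, 41, 91)
[((259, 90, 41, 91), 2597.5)]
back 0.0004 0.0191
front 0.0005 0.0878
```

Emit:
step_arm([
  [0, 0, 0, 0, 0, 0, 0.6],
  [0, 0, 0, 0, 0, 0, 0.6],
  [0, 0, 0, 0, 0, 0, 0.6],
  [0, 0, 0, 0, 0, 0, 0.6],
  [0, 0, 0, 0, 0, 0, 0.6],
  [0, 0, 0, 0, 0, 0, 0.6],
])

```text
t: 18.98
tool_pos: [0.5646, 0.0012, 0.1674]
ee_rot: [0.047, 1.572, -0.05]
force: [-0.9, 0.4, 0.1]
finger_gap: 0.0516
```

```bash
python3 -c "
from h import *
print(ticket.hand_in())"
```

```text
the job is handed in; nothing more can be done
None
```

The tube is nipped between the pad and the chock, and I handed the job in at about 19 s; the hand-in gave no verdict.

- **Rolling and holding:** I rolled the tube at about 45 mm/s with two fingertips until it met the pad. I then held it there for 2 s; the wrist read about 4 to 5 N. That is slightly over the 4 N asked for but inside the judged 1.5 to 8 N. I backed off slowly so the pad would not kick the tube.
- **Chock:** I picked up the smaller orange chock, turned it square to the lane and lowered it to the floor. I then carried it forward just clear of the floor (under 1 mm) instead of sliding it, because the push could be read more cleanly that way. After it met the tube I set it down at about 2 N of nip, let go and raised the hand clear.
- **Last checks:** After release the chock's centre measured 44.1 mm along the lane, against 43.7 to 44.4 mm when held, so it did not slip. The last picture shows the chock square and touching the tube, with the tube against the pad.
- **Weak points:** The nip force comes from position and noisy wrist readings (roughly ±0.7 N), and was not measured after release. My first attempt at the final colour check failed on a bad mask. In the retry the mask merged the chock with the tube's gold band, so only its rear edge was usable, and the slip figure comes from that. I did not re-measure the bystanders; nothing felt like a knock on the way.

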